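# Set the gap of a fork bracket with a packer and hold the loose cheek for tacking

### The arm

A 6-joint arm with a two-finger parallel gripper is mounted at the origin on the work surface. World frame = base frame: x ahead of the robot, y to its left, z up, the work surface at z = 0. Lengths are in m, angles in rad, forces in N, time in s.
With the tool pointing down it reaches from about 0.275 to 0.775 m from the base axis. Payload 14.6 kg.
Tool frame: the origin (TCP) lies midway between the tips of the shut fingers; the grasp point (between the pads) lies 19 mm behind it; z points along the fingers, y is the line along which they close (so a half turn about z gives the same grasp; the last joint's range is limited). The gripper opens to 85 mm and grips with 20 to 120 N. Pads are 22 mm wide; open, the fingers measure 114 mm over their backs; the gripper's body (76 mm by 85 mm) begins 54 mm behind the grasp point. The pads swing forward as they close: fully open they stand 13 mm farther back than shut.
Start: joints at [-1.4, 0.263, -0.048, 1.259, 0, 1.415], TCP at [0.168, -0.497, 0.231] pointing down, gripper open.
Joint ranges: [-2.65, 2.65], [-0.89, 1.7], [-1.18, 1.37], [-2.13, 2.11], [-1.35, 1.29], [-3.14, 3.14]. Speed limits (rad/s): [1.89, 1.89, 2.57, 2.79, 3.14, 3.14].

### API

Orientations are given as a 3x3 rotation matrix whose columns are the frame's x, y, z axes.
In Python, from rig import monitor, optics, workorder gives the robot as it stands.
- The arm moves only by the tool move_arm, never from a script. Its argument "steps" is a list of rows, each an object of numbers: "dx", "dy", "dz": the shift along the tool's x, y, z in m; "rx", "ry", "rz": the turn, a rotation vector about the tool's x, y, z in rad; "jaw": the closure, from -1 (fully open) to 1 (shut), so that 0 is half open. A call has 1 to 10 rows; each row is the pose to reach, as a shift and turn from the pose commanded when the call began, along the tool's axes at that moment; what a row does not reach only later rows make up. A row lasts 1/8 s, in which the tool goes at most 62.5 mm and 10.7 degrees, less where a joint would pass 70% of its speed; a pose out of reach is approached as far as the arm can. A call with a gripper value outside its range is refused whole. The fingers move at their own pace and stop on an object; "newtons" is the grip in N (left out, the last holds). Time passes only in rows, so rows that repeat a pose let the fingers close. It gives the time, the measured TCP pose, the force, the opening and the grip force at its end, in the units of the state.
- monitor.observe(): the state, without advancing time (a new reading comes with each control period).
- optics.camera(name): name is "scene" or "top" or "wrist"; returns the picture (384x512x3 uint8, blue, green, red); there is no depth.
- optics.calibration(name): a dict with "intrinsics" (3x3 intrinsics, pixels), "T" (4x4, takes a point from camera to world coordinates). Camera axes: x right, y down, z forward; pixel columns grow to the right and rows downward; lengths in m; the calibration is good to about 2 mm. A picture is of the moment at which its call begins: read the wrist's pose just before it. calibration takes no time and is no camera call; for the wrist camera it gives the pose at the moment of the call.
- workorder.job_done(): hands the job in; it is judged then, once.
The state is a dict: "clock": time; "qpos": joint angles; "dq": joint speeds; "tau": joint torques, N m; "ee_pos": TCP position; "orientation": TCP orientation; "contact_force": force on the tool from outside, world axes, zero at the start; "ft_torque": the same for the moment, N m; "width": finger opening in m; "gripper_force": force on a finger pad.
Only numpy, scipy, OpenCV 4.12 (cv2) and the standard library are available. Lean on these libraries where they do the work, as an engineer would, in place of code of your own. Each camera call takes 0.05 s, during which the arm holds its last target. There are 200 camera calls.

### The job

Slide the packer, the thinnest of the three steel offcuts, standing on edge on the base plate, about half its length into the gap between the two cheeks of the fork, from the end where the gap is already wide enough, without shifting the loose cheek. Then push the loose cheek up, keeping it flat on the plate and opposite its tacked mate, until cheek, packer and tacked cheek sit flush and square against each other, and finish while still holding it firmly pressed there, ready for tacking. Leave the other offcuts, the pipe stub and the wrench where they are.

Things in the scene. Friction and masses are not known exactly. Their poses are not given: they have to be found in the camera images.
- plate_mid (a point): Centre of the top of the fork's base plate: dark steel, 200 (x) x 250 (y) x 10 mm thick, lying immovable on the bench; top 10 mm above the bench. Two clamps, up to 31 mm above the plate's top, hold its +x edge near both corners. Axes as for the tacked cheek.
- fixed_face (a point): Tacked, immovable cheek on the plate: a piece of 40 x 30 mm steel box section, 120 mm long, lying on its wide side. Point on its gap face (30 mm high), mid-length, at the plate's top, 10 mm above the bench; 15 mm in +x from plate_mid. Level axes: y along the gap (face from -60 to +60 mm), z up, x from the gap into this cheek (body x 0 to 40 mm); gap and loose cheek are on -x.
- cheek_face (a point): Loose cheek on the plate, same box section and length, 0.4 kg. Point on its gap face (30 mm high), mid-length, at its underside. Axes: x across the gap to the tacked cheek, y along it, z up; its body fills x from -40 to 0 mm. Starts up to 11 deg askew, either way; the gap is about 18 mm at its middle, so often one end only is wide enough. Slides at 3 to 6 N; squares up at 10 to 20 N.
- cheek_left (a point): end of the loose cheek's gap face at y = +60 mm of its own axes, at the underside
- cheek_right (a point): end of the loose cheek's gap face at y = -60 mm of its own axes, at the underside
- packer_mid (a point): The packer: thinnest of three loose steel offcuts, a flat bar 100 mm long (its x), 15 mm thick (y), 50 mm high (z up), 0.6 kg, standing on its long edge on the bench. This point is its centre, 25 mm above its underside. The three offcuts stand beside the fork, two to the left and one to the right, in any order.
- thick_mid (a point): bystander: thicker steel offcut, 80 x 28 x 50 mm high (x, y, z), standing on the bench; its centre
- tube_mid (a point): bystander: square tube offcut, 50 x 50 mm, 70 mm long (along its x), lying on the bench; its centre
- pipe_pt (a point): bystander: upright pipe stub, 48 mm diameter, 45 mm high, to the right of the fork; a point on its axis 20 mm up
- wrench_pt (a point): bystander: wrench lying flat at the right, beyond the offcut there; a point near its middle, 20 mm up
Not all that is in view belongs to the job. What is shaped like the part that bears cheek_face but blue or red is not meant.

How it is judged:
On the way:
1. the packer stands on edge on the base plate in the gap, at least 38 mm of its length between the cheeks, and neither end of the loose cheek has been shifted by more than 7 mm (y of packer_mid in the frame of fixed_face between -0.072 and 0.072 m and z of packer_mid in the frame of fixed_face between 0.021 and 0.03 m and x of packer_mid in the frame of fixed_face between -0.03 and -0.005 m and angle between the x axis of packer_mid and the y axis of fixed_face, either way round below 0.25 rad and angle between packer_mid's own z axis and vertical below 0.15 rad and distance of each of cheek_left, cheek_right from where it was at the start of the episode below 0.007 m), for 0.2 s.
At the end, for the whole second after the job is handed in: Packer upright on the plate, 38 mm or more of it between the cheeks, flat on the tacked cheek (2 mm, 2.3 deg); loose cheek flat, parallel within 2.3 deg, 15 mm (-1.5/+2) from the tacked one, opposite it within 15 mm; the robot presses it with over 4 N through the packer; all still (y of packer_mid in the frame of fixed_face between -0.072 and 0.072 m and z of packer_mid in the frame of fixed_face between 0.021 and 0.03 m and x of packer_mid in the frame of fixed_face between -0.0095 and -0.006 m and x of cheek_face in the frame of fixed_face between -0.017 and -0.0135 m and y of cheek_face in the frame of fixed_face between -0.015 and 0.015 m and z of cheek_face in the frame of fixed_face below 0.003 m and angle between the x axis of packer_mid and the y axis of fixed_face, either way round below 0.04 rad and angle between the y axis of cheek_face and the y axis of fixed_face, either way round below 0.04 rad and angle between each of cheek_face, packer_mid's own z axis and vertical below 0.05 rad and contact force between cheek and packer above 4 N and contact force between any of the fingers, the arm and cheek above 4 N and linear speed of each of cheek, packer below 0.01 m/s); the arm keeps its last pose, push and grip.
It fails at once if a bystander (other offcuts, pipe stub, wrench) is moved by more than 30 mm (distance of any of thick_mid, tube_mid, pipe_pt, wrench_pt from where it was at the start of the episode above 0.03 m).
It also fails if it takes over 58 s, if anything falls off the work surface, if the arm or the gripper's body presses on something with over 40 N, if the wrist force passes 120 N, or if a joint passes its speed limit or range.

## Working session

There is one attempt and no reset: what is moved stays moved. The work goes in short steps, Python scripts to look and compute and a tool call to move; the robot and the scene stay as the last step left them, time stands still between calls to the robot, and variables do not carry over. Pictures are saved under pics/ and viewed, at most 10 in all, crops included, and the job is handed in when it is done.

Besides the shell and the picture viewer there is one more tool, called after "Request:" by a JSON object that holds its "fn" and its "kwargs", one argument or row to a line. move_arm: Moves the arm, as the interface text tells. Its arguments: {"type":"object","properties":{"steps":{"type":"array","items":{"type":"object","properties":{"dx":{"type":"number"},"dy":{"type":"number"},"dz":{"type":"number"},"rx":{"type":"number"},"ry":{"type":"number"},"rz":{"type":"number"},"jaw":{"type":"number"}}}},"newtons":{"type":"number"}},"required":["steps"]}

```bash
mkdir -p pics
python3 - <<'E'
from rig import monitor, optics
import cv2,numpy as np
s=monitor.observe();print(s['clock'],s['ee_pos'],s['orientation'])
for n in("scene","top"):
    cv2.imwrite(f"pics/{n}0.png",optics.camera(n));c=optics.calibration(n);print(n,np.round(c['intrinsics'],1).tolist(),np.round(c['T'],3).tolist())
E
```

```text
0.0 [ 0.16798203 -0.49710116  0.23082224] [[ 9.47405911e-01  3.20034402e-01 -1.46159730e-04]
 [ 3.20034370e-01 -9.47405326e-01  1.07253083e-03]
 [ 2.04774255e-04 -1.06289818e-03 -9.99999414e-01]]
scene [[379.7, 0.0, 253.5], [0.0, 379.7, 191.1], [0.0, 0.0, 1.0]] [[0.765, 0.371, -0.527, 1.082], [0.644, -0.461, 0.611, -0.759], [-0.016, -0.806, -0.591, 0.749], [0.0, 0.0, 0.0, 1.0]]
top [[484.4, 0.0, 259.8], [0.0, 484.4, 194.9], [0.0, 0.0, 1.0]] [[0.022, -0.996, 0.085, 0.345], [-1.0, -0.022, -0.002, -0.056], [0.004, -0.085, -0.996, 1.531], [0.0, 0.0, 0.0, 1.0]]
```

View pics/top0.png

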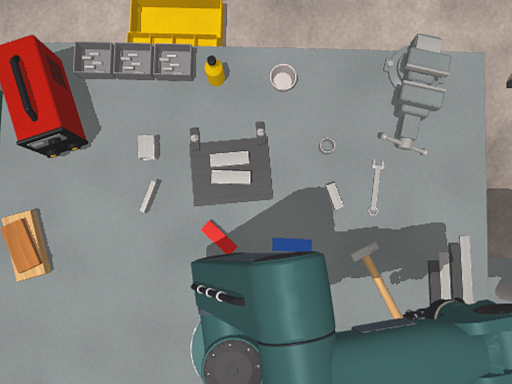

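View pics/scene0.png

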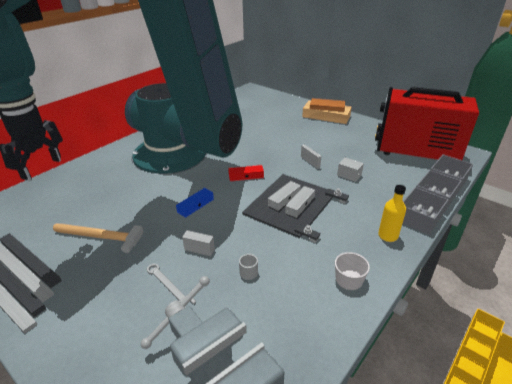

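The top view shows three candidates for the packer: a thin bar at (150,195), a square tube at (146,147) and a thicker bar at (335,195). The thin bar at (150,195) fits. The fork plate is around (231,172), with the tacked cheek at (229,159) on the +x side near the clamps and the loose cheek at (231,177). The red (219,237) and blue (292,244) pieces are decoys. I'll confirm this in one crop and measure.

```bash
cat > h.py <<'E'
from rig import monitor, optics
import cv2,numpy as np
def ray(cal,uv,z):
    K,T=cal['intrinsics'],cal['T']
    uv=np.atleast_2d(np.asarray(uv,float))
    d=np.c_[uv,np.ones(len(uv))]@np.linalg.inv(K).T@T[:3,:3].T
    return T[:3,3]+d*((z-T[2,3])/d[:,2])[:,None]
def rects(img,thr,amin,amax):
    h=cv2.cvtColor(img,cv2.COLOR_BGR2HSV)
    m=((h[...,2]>thr)&(h[...,1]<30)).astype(np.uint8)*255
    return [(cv2.minAreaRect(c),c) for c in cv2.findContours(m,cv2.RETR_EXTERNAL,cv2.CHAIN_APPROX_NONE)[0] if amin<cv2.contourArea(c)<amax]
def line(cal,r,z):
    p=ray(cal,cv2.boxPoints(r),z)[:,:2]
    e=p[1]-p[0];f=p[2]-p[1]
    L,W=np.linalg.norm(e),np.linalg.norm(f)
    if W>L:e,L,W=f,W,L
    return p.mean(0).round(4),round(L,4),round(W,4),round(np.degrees(np.arctan2(e[1],e[0]))%180,1)
E
python3 - <<'E'
from h import *
im=cv2.imread('pics/top0.png');c=optics.calibration('top')
for r,k in rects(im,170,40,800):
    print(np.round(r[0]),'z.05',line(c,r,.05),'z.04',line(c,r,.04)[0])
for p in[(150,195),(229,159),(231,177)]: print(im[p[1],p[0]])
cv2.imwrite('pics/crop0.png',cv2.resize(im[115:260,125:365],None,fx=3.3,fy=3.3,interpolation=cv2.INTER_CUBIC))
E
```

```text
[445. 281.] z.05 (array([ 0.2214, -0.6256]), np.float64(0.1021), np.float64(0.0274), np.float64(2.1)) z.04 [ 0.2205 -0.6295]
[466. 269.] z.05 (array([ 0.2584, -0.6907]), np.float64(0.2022), np.float64(0.028), np.float64(2.2)) z.04 [ 0.2578 -0.695 ]
[335. 196.] z.05 (array([ 0.4736, -0.2904]), np.float64(0.0809), np.float64(0.0287), np.float64(22.3)) z.04 [ 0.4744 -0.292 ]
[147. 196.] z.05 (array([0.4597, 0.2852]), np.float64(0.1004), np.float64(0.0136), np.float64(161.0)) z.04 [0.4605 0.2875]
[230. 177.] z.05 (array([0.5243, 0.0323]), np.float64(0.1171), np.float64(0.0402), np.float64(89.3)) z.04 [0.5255 0.0329]
[375. 187.] z.05 (array([ 0.5048, -0.4132]), np.float64(0.1686), np.float64(0.0345), np.float64(172.5)) z.04 [ 0.5059 -0.4157]
[229. 159.] z.05 (array([0.581 , 0.0383]), np.float64(0.1183), np.float64(0.0401), np.float64(96.6)) z.04 [0.5826 0.039 ]
[145. 147.] z.05 (array([0.6101, 0.2965]), np.float64(0.0785), np.float64(0.0492), np.float64(5.2)) z.04 [0.6119 0.2989]
[282.  76.] z.05 (array([ 0.8446, -0.1229]), np.float64(0.0803), np.float64(0.0785), np.float64(0.9)) z.04 [ 0.848  -0.1233]
[430.  44.] z.05 (array([ 0.9608, -0.5851]), np.float64(0.0758), np.float64(0.038), np.float64(78.4)) z.04 [ 0.9649 -0.5887]
[155 159 162]
[183 189 193]
[186 193 196]
```

View pics/crop0.png

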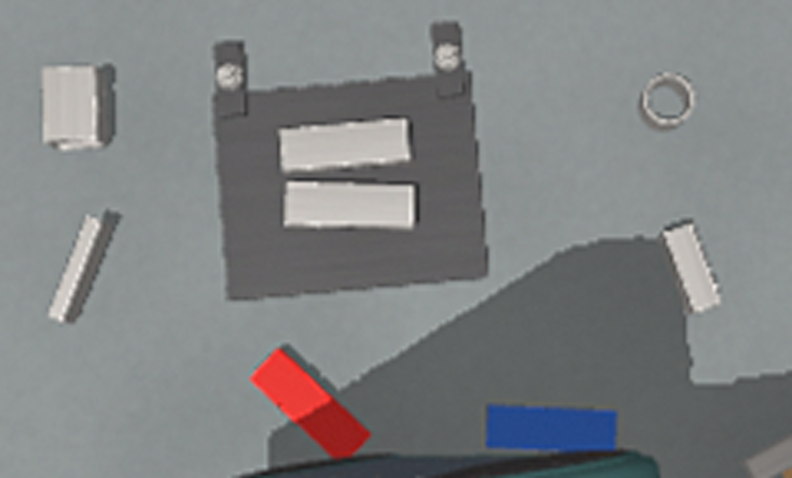

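The crop confirms it. The thin bar at top-view (147,196) measures 100 x 14 mm, so it is the packer. The gap is wider at the right (-y) end, and the loose cheek is about 7° askew. Next I move above the packer.

```bash
cat >> h.py <<'E'
from scipy.spatial.transform import Rotation as Ro
def to(pos,yaw):
    s=monitor.observe();R=np.array(s['orientation']);y=np.radians(yaw)
    Rt=np.array([[np.cos(y),np.sin(y),0],[np.sin(y),-np.cos(y),0],[0,0,-1]])
    print('t',s['clock'],'tcp',np.round(s['ee_pos'],4),'yaw',np.degrees(np.arctan2(R[1,0],R[0,0])).round(2),'w',round(s['width'],4),'F',np.round(s['contact_force'],1))
    print('d',(R.T@(np.array(pos)-s['ee_pos'])).round(4),'r',Ro.from_matrix(R.T@Rt).as_rotvec().round(4))
E
python3 -c "
from h import *
to([.46,.285,.22],161)"
```

```text
t 0.1 tcp [ 0.168  -0.4971  0.2309] yaw 18.67 w 0.0851 F [ 0.1 -0.6 -0.1]
d [ 0.527  -0.6475  0.0115] r [-2.0000e-04 -1.1000e-03 -2.4842e+00]
```

Request:
{"fn": "move_arm", "kwargs": {
  "steps": [
    {"dx": 0.527,"dy": -0.6475,"dz": 0.01,"rz": -2.484,"jaw": -1},
    {"dx": 0.527,"dy": -0.6475,"dz": 0.01,"rz": -2.484,"jaw": -1},
    {"dx": 0.527,"dy": -0.6475,"dz": 0.01,"rz": -2.484,"jaw": -1},
    {"dx": 0.527,"dy": -0.6475,"dz": 0.01,"rz": -2.484,"jaw": -1},
    {"dx": 0.527,"dy": -0.6475,"dz": 0.01,"rz": -2.484,"jaw": -1},
    {"dx": 0.527,"dy": -0.6475,"dz": 0.01,"rz": -2.484,"jaw": -1},
    {"dx": 0.527,"dy": -0.6475,"dz": 0.01,"rz": -2.484,"jaw": -1},
    {"dx": 0.527,"dy": -0.6475,"dz": 0.01,"rz": -2.484,"jaw": -1},
    {"dx": 0.527,"dy": -0.6475,"dz": 0.01,"rz": -2.484,"jaw": -1},
    {"dx": 0.527,"dy": -0.6475,"dz": 0.01,"rz": -2.484,"jaw": -1}
  ]
}}

```text
schema error: expected keys dx, dy, dz, rx, ry, rz, jaw
```

```bash
python3 -c "
from h import *
print(np.round(monitor.observe()['qpos'],2))
to([.46,.285,.22],161)"
```

```text
[-1.4   0.26 -0.05  1.26 -0.    1.42]
t 0.1 tcp [ 0.168  -0.4971  0.2309] yaw 18.67 w 0.0851 F [ 0.1 -0.6 -0.1]
d [ 0.527  -0.6475  0.0115] r [-2.0000e-04 -1.1000e-03 -2.4842e+00]
```

All seven keys are required.

Request:
{"fn": "move_arm", "kwargs": {
  "steps": [
    {"dx": 0.527,"dy": -0.6475,"dz": 0.01,"rx": 0,"ry": 0,"rz": -2.484,"jaw": -1},
    {"dx": 0.527,"dy": -0.6475,"dz": 0.01,"rx": 0,"ry": 0,"rz": -2.484,"jaw": -1},
    {"dx": 0.527,"dy": -0.6475,"dz": 0.01,"rx": 0,"ry": 0,"rz": -2.484,"jaw": -1},
    {"dx": 0.527,"dy": -0.6475,"dz": 0.01,"rx": 0,"ry": 0,"rz": -2.484,"jaw": -1},
    {"dx": 0.527,"dy": -0.6475,"dz": 0.01,"rx": 0,"ry": 0,"rz": -2.484,"jaw": -1},
    {"dx": 0.527,"dy": -0.6475,"dz": 0.01,"rx": 0,"ry": 0,"rz": -2.484,"jaw": -1},
    {"dx": 0.527,"dy": -0.6475,"dz": 0.01,"rx": 0,"ry": 0,"rz": -2.484,"jaw": -1},
    {"dx": 0.527,"dy": -0.6475,"dz": 0.01,"rx": 0,"ry": 0,"rz": -2.484,"jaw": -1},
    {"dx": 0.527,"dy": -0.6475,"dz": 0.01,"rx": 0,"ry": 0,"rz": -2.484,"jaw": -1},
    {"dx": 0.527,"dy": -0.6475,"dz": 0.01,"rx": 0,"ry": 0,"rz": -2.484,"jaw": -1}
  ]
}}

```text
clock: 1.35
ee_pos: [0.3793, 0.0655, 0.2242]
orientation: [[-0.531, 0.848, 0.0], [0.848, 0.531, -0.0], [-0.0, 0.0, -1.0]]
contact_force: [0.5, -1.3, 0.2]
width: 0.0853
gripper_force: 0.0
```

```bash
python3 -c "
from h import *
print(np.round(monitor.observe()['qpos'],2))
to([.46,.285,.22],161)"
```

```text
[-0.04  0.02 -0.36  1.19 -0.    0.97]
t 1.35 tcp [0.3793 0.0655 0.2242] yaw 122.05 w 0.0853 F [ 0.5 -1.3  0.2]
d [0.1432 0.1849 0.0042] r [ 1.000e-04  5.000e-04 -6.798e-01]
```

Request:
{"fn": "move_arm", "kwargs": {
  "steps": [
    {"dx": 0.143,"dy": 0.185,"dz": 0.004,"rx": 0,"ry": 0,"rz": -0.68,"jaw": -1},
    {"dx": 0.143,"dy": 0.185,"dz": 0.004,"rx": 0,"ry": 0,"rz": -0.68,"jaw": -1},
    {"dx": 0.143,"dy": 0.185,"dz": 0.004,"rx": 0,"ry": 0,"rz": -0.68,"jaw": -1},
    {"dx": 0.143,"dy": 0.185,"dz": 0.004,"rx": 0,"ry": 0,"rz": -0.68,"jaw": -1},
    {"dx": 0.143,"dy": 0.185,"dz": 0.004,"rx": 0,"ry": 0,"rz": -0.68,"jaw": -1},
    {"dx": 0.143,"dy": 0.185,"dz": 0.004,"rx": 0,"ry": 0,"rz": -0.68,"jaw": -1}
  ]
}}

```text
clock: 2.1
ee_pos: [0.4608, 0.2822, 0.2198]
orientation: [[-0.944, 0.331, -0.001], [0.331, 0.944, -0.001], [0.001, -0.001, -1.0]]
contact_force: [-0.1, -0.1, 1.0]
width: 0.0854
gripper_force: 0.0
```

Run:
```python
from h import *
c=optics.calibration('wrist');im=optics.camera('wrist');cv2.imwrite('pics/w1.png',im)
print(c['T'].round(3).tolist())
for r,k in rects(im,140,300,60000): print(np.round(r[0]),r[1],line(c,r,.05))
to([.46,.285,.22],161)
```

```text
[[0.331, 0.906, 0.265, 0.394], [0.944, -0.318, -0.092, 0.308], [0.001, 0.28, -0.96, 0.362], [0.0, 0.0, 0.0, 1.0]]
[260. 166.] (93.0, 12.0) (array([0.4581, 0.2887]), np.float64(0.0954), np.float64(0.0116), np.float64(161.1))
t 2.15 tcp [0.4608 0.2818 0.2201] yaw 160.62 w 0.0857 F [ 0.3 -0.1  0.5]
d [0.0019 0.0027 0.0001] r [-0.0005 -0.0003 -0.0067]
```

View pics/w1.png

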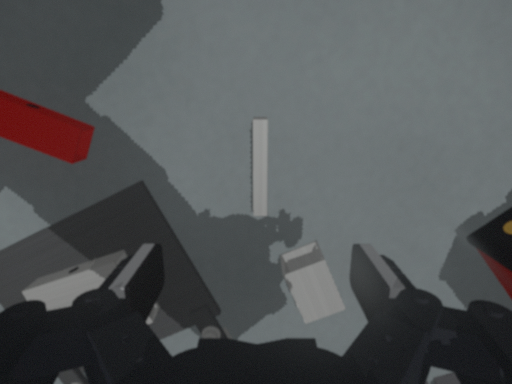

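The wrist view shows the packer at (260,167), rows 117 to 215, axis 161°, centre about (0.459, 0.287). The tube is at (313,285), clear of the fingers. I grasp 20 mm toward the far end from the packer's centre.

```bash
python3 -c "
from h import *
to([.478,.2805,.014],161)"
```

```text
t 2.15 tcp [0.4608 0.2818 0.2201] yaw 160.62 w 0.0857 F [ 0.3 -0.1  0.5]
d [-0.0167  0.0046  0.2061] r [-0.0005 -0.0003 -0.0067]
```

Request:
{"fn": "move_arm", "kwargs": {
  "steps": [
    {"dx": -0.0185,"dy": 0.003,"dz": 0.06,"rx": 0,"ry": 0,"rz": 0,"jaw": -1},
    {"dx": -0.0185,"dy": 0.003,"dz": 0.12,"rx": 0,"ry": 0,"rz": 0,"jaw": -1},
    {"dx": -0.0185,"dy": 0.003,"dz": 0.175,"rx": 0,"ry": 0,"rz": 0,"jaw": -1},
    {"dx": -0.0185,"dy": 0.003,"dz": 0.206,"rx": 0,"ry": 0,"rz": 0,"jaw": -1},
    {"dx": -0.0185,"dy": 0.003,"dz": 0.206,"rx": 0,"ry": 0,"rz": 0,"jaw": -1},
    {"dx": -0.0185,"dy": 0.003,"dz": 0.206,"rx": 0,"ry": 0,"rz": 0,"jaw": -1}
  ]
}}

```text
clock: 2.9
ee_pos: [0.4804, 0.279, 0.0157]
orientation: [[-0.943, 0.332, 0.002], [0.332, 0.943, 0.001], [-0.001, 0.001, -1.0]]
contact_force: [-0.1, 0.9, -0.9]
width: 0.0853
gripper_force: 0.0
```

```bash
python3 -c "
from h import *
to([.478,.2805,.014],161)"
```

```text
t 2.9 tcp [0.4804 0.279  0.0157] yaw 160.63 w 0.0853 F [-0.1  0.9 -0.9]
d [0.0028 0.0006 0.0017] r [ 0.0011  0.0013 -0.0065]
```

Request:
{"fn": "move_arm", "kwargs": {
  "newtons": 70,
  "steps": [
    {"dx": 0,"dy": 0,"dz": 0,"rx": 0,"ry": 0,"rz": -0.006,"jaw": 0.2},
    {"dx": 0,"dy": 0,"dz": 0,"rx": 0,"ry": 0,"rz": -0.006,"jaw": 0.4},
    {"dx": 0,"dy": 0,"dz": 0,"rx": 0,"ry": 0,"rz": -0.006,"jaw": 1},
    {"dx": 0,"dy": 0,"dz": 0,"rx": 0,"ry": 0,"rz": -0.006,"jaw": 1},
    {"dx": 0,"dy": 0,"dz": 0,"rx": 0,"ry": 0,"rz": -0.006,"jaw": 1},
    {"dx": 0,"dy": 0,"dz": 0,"rx": 0,"ry": 0,"rz": -0.006,"jaw": 1},
    {"dx": 0,"dy": 0,"dz": 0,"rx": 0,"ry": 0,"rz": -0.006,"jaw": 1},
    {"dx": 0,"dy": 0,"dz": 0,"rx": 0,"ry": 0,"rz": -0.006,"jaw": 1}
  ]
}}

```text
clock: 3.9
ee_pos: [0.4797, 0.2793, 0.0144]
orientation: [[-0.946, 0.325, 0.0], [0.325, 0.946, 0.0], [-0.0, 0.0, -1.0]]
contact_force: [-0.6, -0.5, 6.2]
width: 0.0143
gripper_force: 68.6
```

```bash
python3 -c "
from h import *
to([.48,.279,.215],161)"
```

```text
t 3.9 tcp [0.4797 0.2793 0.0144] yaw 161.04 w 0.0143 F [-0.6 -0.5  6.2]
d [-4.000e-04 -1.000e-04 -2.006e-01] r [0.0002 0.0003 0.0006]
```

Request:
{"fn": "move_arm", "kwargs": {
  "steps": [
    {"dx": 0,"dy": 0,"dz": -0.05,"rx": 0,"ry": 0,"rz": 0,"jaw": 1},
    {"dx": 0,"dy": 0,"dz": -0.11,"rx": 0,"ry": 0,"rz": 0,"jaw": 1},
    {"dx": 0,"dy": 0,"dz": -0.17,"rx": 0,"ry": 0,"rz": 0,"jaw": 1},
    {"dx": 0,"dy": 0,"dz": -0.185,"rx": 0,"ry": 0,"rz": 0,"jaw": 1},
    {"dx": 0,"dy": 0,"dz": -0.185,"rx": 0,"ry": 0,"rz": 0,"jaw": 1}
  ]
}}

```text
clock: 4.53
ee_pos: [0.4798, 0.2793, 0.1996]
orientation: [[-0.946, 0.325, 0.001], [0.325, 0.946, 0.0], [-0.001, 0.001, -1.0]]
contact_force: [0.9, 0.1, -5.8]
width: 0.014
gripper_force: 70.6
```

```bash
python3 -c "
from h import *
to([.572,-.124,.2],96.6)"
```

```text
t 4.525 tcp [0.4798 0.2793 0.1996] yaw 161.04 w 0.014 F [ 0.9  0.1 -5.8]
d [-0.2182 -0.3515 -0.0005] r [1.1000e-03 4.0000e-04 1.1246e+00]
```

Request:
{"fn": "move_arm", "kwargs": {
  "steps": [
    {"dx": -0.03,"dy": -0.05,"dz": 0,"rx": 0,"ry": 0,"rz": 0.15,"jaw": 1},
    {"dx": -0.062,"dy": -0.1,"dz": 0,"rx": 0,"ry": 0,"rz": 0.3,"jaw": 1},
    {"dx": -0.093,"dy": -0.15,"dz": 0,"rx": 0,"ry": 0,"rz": 0.45,"jaw": 1},
    {"dx": -0.124,"dy": -0.2,"dz": 0,"rx": 0,"ry": 0,"rz": 0.6,"jaw": 1},
    {"dx": -0.155,"dy": -0.25,"dz": 0,"rx": 0,"ry": 0,"rz": 0.75,"jaw": 1},
    {"dx": -0.186,"dy": -0.3,"dz": 0,"rx": 0,"ry": 0,"rz": 0.9,"jaw": 1},
    {"dx": -0.218,"dy": -0.3515,"dz": 0,"rx": 0,"ry": 0,"rz": 1.05,"jaw": 1},
    {"dx": -0.218,"dy": -0.3515,"dz": 0,"rx": 0,"ry": 0,"rz": 1.125,"jaw": 1},
    {"dx": -0.218,"dy": -0.3515,"dz": 0,"rx": 0,"ry": 0,"rz": 1.125,"jaw": 1},
    {"dx": -0.218,"dy": -0.3515,"dz": 0,"rx": 0,"ry": 0,"rz": 1.125,"jaw": 1}
  ]
}}

```text
clock: 5.78
ee_pos: [0.5711, -0.1233, 0.1983]
orientation: [[-0.117, 0.993, -0.001], [0.993, 0.117, 0.001], [0.001, -0.001, -1.0]]
contact_force: [0.6, 0.7, -5.9]
width: 0.014
gripper_force: 70.7
```

Run:
```python
from h import *
c=optics.calibration('wrist');im=optics.camera('wrist');cv2.imwrite('pics/w2.png',im)
for r,k in rects(im,140,300,60000): print(np.round(r[0]),r[1],line(c,r,.04))
to([.572,-.124,.2],96.6)
```

```text
[  5. 342.] (30.589630126953125, 15.91305923461914) (array([ 0.3076, -0.3505]), np.float64(0.0364), np.float64(0.0216), np.float64(118.2))
[503. 214.] (60.99999237060547, 15.999998092651367) (array([ 0.8236, -0.1337]), np.float64(0.0673), np.float64(0.0157), np.float64(109.3))
[368. 116.] (22.0, 23.0) (array([ 0.6673, -0.0535]), np.float64(0.0211), np.float64(0.02), np.float64(6.7))
[256. 144.] (91.99998474121094, 42.99999237060547) (array([ 0.5675, -0.093 ]), np.float64(0.0873), np.float64(0.0392), np.float64(97.8))
[292.  32.] (46.1707649230957, 65.72684478759766) (array([0.587 , 0.0073]), np.float64(0.0516), np.float64(0.0389), np.float64(96.1))
[222.  31.] (46.1732292175293, 66.72484588623047) (array([0.5262, 0.0011]), np.float64(0.0525), np.float64(0.0387), np.float64(88.1))
t 5.825 tcp [ 0.5712 -0.1232  0.1986] yaw 96.72 w 0.0144 F [ 0.5  0.2 -4.6]
d [-0.0009  0.0007 -0.0014] r [-0.0009 -0.0005  0.002 ]
```

View pics/w2.png

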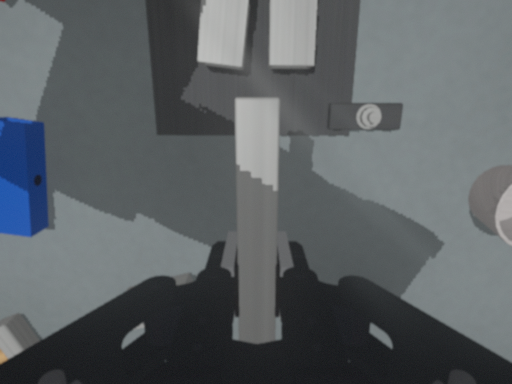

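The view shows the packer held straight (columns 235 to 279, front end at row 98). The tacked cheek's right end is at columns 270–317 and the loose cheek's at 198–248, with the gap ahead between columns 248 and 270. I'll now compute the offsets in the fixed frame.

Run:
```python
from h import *
c=optics.calibration('wrist');im=cv2.imread('pics/w2.png').astype(int);g=im.sum(2)/3
def edges(rows,a,b,sign):   # subpixel column of steepest step in [a,b]
    o=[]
    for r in rows:
        d=sign*np.diff(g[r,a:b]);o.append((a+.5+np.argmax(d),r))
    return np.array(o)
def fit(e,z):
    p=ray(c,e,z)[:,:2];A=np.polyfit(p[:,1],p[:,0],1)
    res=np.abs(np.polyval(A,p[:,1])-p[:,0]);k=res<.002
    return np.polyfit(p[k,1],p[k,0],1)
T=fit(edges(range(5,60),258,285,1),.04)
L=fit(edges(range(5,60),236,258,-1),.04)
zt=.0496+monitor.observe()['ee_pos'][2]-.0144
P1=fit(edges(range(105,165),225,245,1),zt);P2=fit(edges(range(105,165),270,290,-1),zt)
for n,A in zip(('tack','loose','pL','pR'),(T,L,P1,P2)): print(n,'yaw',90-np.degrees(np.arctan(A[0])), 'x at y=-.02,.035,-.1',np.polyval(A,[-.02,.035,-.1]).round(4))
print('front',ray(c,[[257,98]],zt).round(4),'tack end',ray(c,[[270,66],[317,66]],.04).round(4),'loose end',ray(c,[[198,63],[243,68]],.04).round(4),monitor.observe()['ee_pos'])
```

```text
tack yaw 95.71747282910395 x at y=-.02,.035,-.1 [0.5696 0.5641 0.5776]
loose yaw 89.7084194531411 x at y=-.02,.035,-.1 [0.5465 0.5467 0.5461]
pL yaw 97.03941080934277 x at y=-.02,.035,-.1 [0.5516 0.5448 0.5615]
pR yaw 96.79052806698807 x at y=-.02,.035,-.1 [0.5663 0.5598 0.5759]
front [[ 0.5628 -0.0504  0.2338]] tack end [[ 0.5714 -0.0211  0.04  ]
 [ 0.6129 -0.0162  0.04  ]] loose end [[ 0.5077 -0.0261  0.04  ]
 [ 0.5477 -0.0256  0.04  ]] [ 0.57120774 -0.12322534  0.19860989]
```

Request:
{"fn": "move_arm", "kwargs": {
  "steps": [
    {"dx": 0,"dy": 0.0015,"dz": 0.05,"rx": 0,"ry": 0,"rz": 0.009,"jaw": 1},
    {"dx": 0,"dy": 0.0015,"dz": 0.1,"rx": 0,"ry": 0,"rz": 0.009,"jaw": 1},
    {"dx": 0,"dy": 0.0015,"dz": 0.14,"rx": 0,"ry": 0,"rz": 0.009,"jaw": 1},
    {"dx": 0,"dy": 0.0015,"dz": 0.16,"rx": 0,"ry": 0,"rz": 0.009,"jaw": 1},
    {"dx": 0,"dy": 0.0015,"dz": 0.168,"rx": 0,"ry": 0,"rz": 0.009,"jaw": 1},
    {"dx": 0,"dy": 0.0015,"dz": 0.168,"rx": 0,"ry": 0,"rz": 0.009,"jaw": 1},
    {"dx": 0,"dy": 0.0015,"dz": 0.168,"rx": 0,"ry": 0,"rz": 0.009,"jaw": 1}
  ]
}}

```text
clock: 6.7
ee_pos: [0.5736, -0.1239, 0.0321]
orientation: [[-0.106, 0.994, 0.001], [0.994, 0.106, -0.001], [-0.001, 0.001, -1.0]]
contact_force: [0.6, 0.1, -5.4]
width: 0.0142
gripper_force: 70.6
```

Run:
```python
from h import *
c=optics.calibration('wrist');im=optics.camera('wrist');cv2.imwrite('pics/w3.png',im)
to([.5644,-.0477,.0260],96.2)
```

```text
t 6.75 tcp [ 0.5736 -0.124   0.0321] yaw 96.08 w 0.0141 F [ 0.1 -0.  -5.8]
d [ 0.0769 -0.0011  0.0061] r [ 0.0014  0.0007 -0.0021]
```

View pics/w3.png

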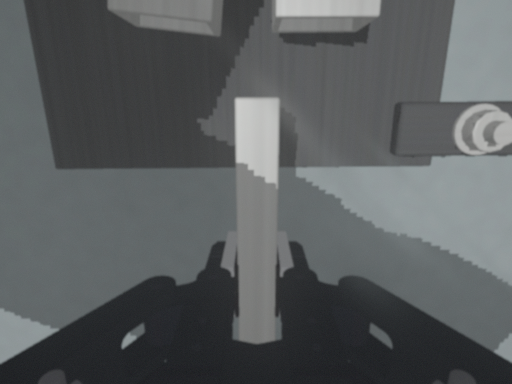

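The packer's front end is at (257,98). The tacked cheek's inner top corner is about (274,16) and the loose cheek's about (221,20). I check the lateral clearance in tool axes before sliding in.

Run:
```python
from h import *
c=optics.calibration('wrist');s=monitor.observe();R=np.array(s['orientation'])
for n,uv,z in(('tack',(274,16),.04),('tackbase',(276,31),.01),('loose',(221,22),.04),('loosebase',(220,34),.01),('pR',(279.5,98),.0673),('pL',(235,98),.0673)):
    print(n,(R.T@(ray(c,[uv],z)[0]-s['ee_pos'])).round(4))
```

```text
tack [ 0.1034  0.0067 -0.0079]
tackbase [0.1039 0.0093 0.0221]
loose [ 0.1013 -0.0136 -0.008 ]
loosebase [ 0.1026 -0.0172  0.022 ]
pR [ 0.0733  0.0074 -0.0352]
pL [ 0.0733 -0.007  -0.0352]
```

Request:
{"fn": "move_arm", "kwargs": {
  "steps": [
    {"dx": 0,"dy": -0.0015,"dz": 0.0055,"rx": 0,"ry": 0,"rz": 0,"jaw": 1},
    {"dx": 0.015,"dy": -0.002,"dz": 0.0055,"rx": 0,"ry": 0,"rz": 0,"jaw": 1},
    {"dx": 0.025,"dy": -0.002,"dz": 0.0055,"rx": 0,"ry": 0,"rz": 0,"jaw": 1},
    {"dx": 0.035,"dy": -0.002,"dz": 0.0055,"rx": 0,"ry": 0,"rz": 0,"jaw": 1},
    {"dx": 0.045,"dy": -0.002,"dz": 0.0055,"rx": 0,"ry": 0,"rz": 0,"jaw": 1},
    {"dx": 0.053,"dy": -0.002,"dz": 0.0055,"rx": 0,"ry": 0,"rz": 0,"jaw": 1},
    {"dx": 0.06,"dy": -0.002,"dz": 0.0055,"rx": 0,"ry": 0,"rz": 0,"jaw": 1},
    {"dx": 0.06,"dy": -0.002,"dz": 0.0055,"rx": 0,"ry": 0,"rz": 0,"jaw": 1}
  ]
}}

```text
clock: 7.75
ee_pos: [0.5647, -0.064, 0.0257]
orientation: [[-0.106, 0.994, -0.0], [0.994, 0.106, -0.0], [-0.0, -0.0, -1.0]]
contact_force: [-0.3, -0.5, -5.5]
width: 0.0145
gripper_force: 70.7
```

Run:
```python
from h import *
c=optics.calibration('wrist');im=optics.camera('wrist');cv2.imwrite('pics/w4.png',im)
to([.5644,-.0477,.0260],96.2)
```

```text
t 7.8 tcp [ 0.5647 -0.0643  0.0256] yaw 96.08 w 0.0142 F [-0.1  0.9 -5. ]
d [ 0.0166  0.0014 -0.0004] r [-0.      0.0001 -0.0022]
```

View pics/w4.png

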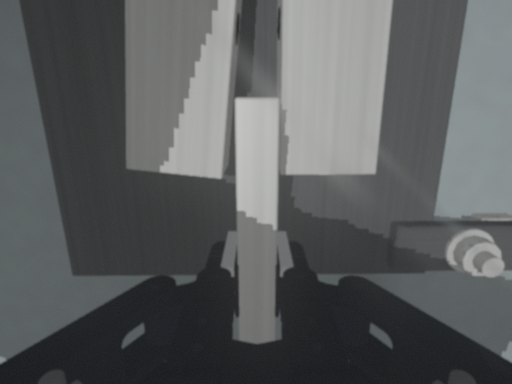

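The packer has entered the gap with about 2 mm free on each side (packer columns 235–279, cheek edges about 233 and 281). I advance 17 mm more, set it down and release.

Request:
{"fn": "move_arm", "kwargs": {
  "steps": [
    {"dx": 0.005,"dy": 0.0003,"dz": 0,"rx": 0,"ry": 0,"rz": 0,"jaw": 1},
    {"dx": 0.01,"dy": 0.0003,"dz": 0,"rx": 0,"ry": 0,"rz": 0,"jaw": 1},
    {"dx": 0.015,"dy": 0.0003,"dz": 0,"rx": 0,"ry": 0,"rz": 0,"jaw": 1},
    {"dx": 0.017,"dy": 0.0003,"dz": 0,"rx": 0,"ry": 0,"rz": 0,"jaw": 1},
    {"dx": 0.017,"dy": 0.0003,"dz": 0.001,"rx": 0,"ry": 0,"rz": 0,"jaw": 1},
    {"dx": 0.017,"dy": 0.0003,"dz": 0.0017,"rx": 0,"ry": 0,"rz": 0,"jaw": 1},
    {"dx": 0.017,"dy": 0.0003,"dz": 0.0017,"rx": 0,"ry": 0,"rz": 0,"jaw": 1}
  ]
}}

```text
clock: 8.68
ee_pos: [0.5633, -0.0474, 0.0245]
orientation: [[-0.106, 0.994, 0.001], [0.994, 0.106, 0.0], [0.0, 0.001, -1.0]]
contact_force: [-2.5, 3.0, 5.1]
width: 0.0142
gripper_force: 72.4
```

Run:
```python
from h import *
c=optics.calibration('wrist');im=optics.camera('wrist')
t=optics.camera('top');cv2.imwrite('pics/top5.png',t);ct=optics.calibration('top')
w=im[0:260,90:420];t=cv2.resize(t[115:245,175:300],None,fx=3,fy=3,interpolation=cv2.INTER_CUBIC)
cv2.imwrite('pics/w5.png',np.hstack([w,np.zeros((260,10,3),np.uint8),cv2.resize(t,(375,390))[:260]]))
to([.5644,-.0477,.0240],96.2)
```

```text
t 8.775 tcp [ 0.5633 -0.0474  0.0245] yaw 96.06 w 0.0142 F [-4.4  3.   5.3]
d [-0.0004  0.001   0.0005] r [ 0.0006 -0.0003 -0.0025]
```

View pics/w5.png

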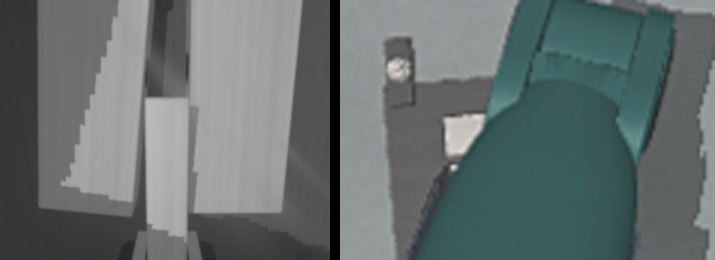

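The wrist half shows the packer about 48 mm in, with its front at row 98 between the cheeks and the loose cheek not shifted. The force change of about 11 N shows it is resting on the plate. In the top view the arm hides the fork. I release and lift.

Request:
{"fn": "move_arm", "kwargs": {
  "steps": [
    {"dx": 0,"dy": 0,"dz": -0.0005,"rx": 0,"ry": 0,"rz": 0,"jaw": 0.5},
    {"dx": 0,"dy": 0,"dz": -0.0005,"rx": 0,"ry": 0,"rz": 0,"jaw": 0},
    {"dx": 0,"dy": 0,"dz": -0.0005,"rx": 0,"ry": 0,"rz": 0,"jaw": 0},
    {"dx": 0,"dy": 0,"dz": -0.0005,"rx": 0,"ry": 0,"rz": 0,"jaw": 0},
    {"dx": 0,"dy": 0,"dz": -0.0005,"rx": 0,"ry": 0,"rz": 0,"jaw": 0},
    {"dx": 0,"dy": 0,"dz": -0.04,"rx": 0,"ry": 0,"rz": 0,"jaw": 0},
    {"dx": 0,"dy": 0,"dz": -0.09,"rx": 0,"ry": 0,"rz": 0,"jaw": 0},
    {"dx": 0,"dy": 0,"dz": -0.14,"rx": 0,"ry": 0,"rz": 0,"jaw": 0},
    {"dx": 0,"dy": 0,"dz": -0.14,"rx": 0,"ry": 0,"rz": 0,"jaw": 0}
  ]
}}

```text
clock: 9.9
ee_pos: [0.5649, -0.0478, 0.1675]
orientation: [[-0.106, 0.994, 0.006], [0.994, 0.106, -0.001], [-0.002, 0.006, -1.0]]
contact_force: [0.1, 0.4, -0.7]
width: 0.0424
gripper_force: 0.0
```

Run:
```python
from h import *
im=optics.camera('wrist');cv2.imwrite('pics/w6.png',im)
to([.4835,-.007,.16],186.2)
```

```text
t 9.95 tcp [ 0.564  -0.0477  0.1653] yaw 96.06 w 0.0427 F [-0.   0.5 -1. ]
d [ 0.0489 -0.0758  0.005 ] r [ 1.4000e-03  2.9000e-03 -1.5732e+00]
```

View pics/w6.png

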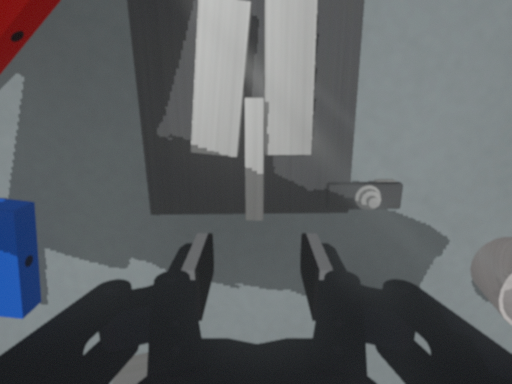

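The packer stands upright and half inserted against the tacked cheek, columns 245–265 and rows 98–220. The loose cheek is still askew as before. Next I swing to behind the loose cheek, opposite the packer's inserted part, with the fingers about 20 mm apart.

Request:
{"fn": "move_arm", "kwargs": {
  "steps": [
    {"dx": 0.01,"dy": -0.02,"dz": 0,"rx": 0,"ry": 0,"rz": -0.18,"jaw": 0.53},
    {"dx": 0.02,"dy": -0.04,"dz": 0,"rx": 0,"ry": 0,"rz": -0.36,"jaw": 0.53},
    {"dx": 0.03,"dy": -0.06,"dz": 0,"rx": 0,"ry": 0,"rz": -0.54,"jaw": 0.53},
    {"dx": 0.04,"dy": -0.076,"dz": 0,"rx": 0,"ry": 0,"rz": -0.72,"jaw": 0.53},
    {"dx": 0.049,"dy": -0.076,"dz": 0,"rx": 0,"ry": 0,"rz": -0.9,"jaw": 0.53},
    {"dx": 0.049,"dy": -0.076,"dz": 0,"rx": 0,"ry": 0,"rz": -1.08,"jaw": 0.53},
    {"dx": 0.049,"dy": -0.076,"dz": 0,"rx": 0,"ry": 0,"rz": -1.26,"jaw": 0.53},
    {"dx": 0.049,"dy": -0.076,"dz": 0,"rx": 0,"ry": 0,"rz": -1.44,"jaw": 0.53},
    {"dx": 0.049,"dy": -0.076,"dz": 0,"rx": 0,"ry": 0,"rz": -1.573,"jaw": 0.53},
    {"dx": 0.049,"dy": -0.076,"dz": 0,"rx": 0,"ry": 0,"rz": -1.573,"jaw": 0.53}
  ]
}}

```text
clock: 11.2
ee_pos: [0.4819, -0.0067, 0.1629]
orientation: [[-0.994, -0.107, -0.002], [-0.107, 0.994, 0.0], [0.002, 0.001, -1.0]]
contact_force: [0.1, -0.4, -0.2]
width: 0.0197
gripper_force: 0.0
```

Run:
```python
from h import *
to([.4835,-.007,.017],186.2)
c=optics.calibration('wrist');im=optics.camera('wrist');cv2.imwrite('pics/w7.png',im)
ff=np.array([.5641,.0381]);B=np.array([[.994,-.108],[.108,.994]])
for r,k in rects(im,120,800,60000):
    l=line(c,r,.04);print(np.round(r[0]),l,'fixed',((l[0]-ff)@B).round(4))
```

```text
t 11.2 tcp [ 0.4819 -0.0067  0.1629] yaw -173.86 w 0.0197 F [ 0.1 -0.4 -0.2]
d [-0.0018 -0.0006  0.1459] r [ 0.0005 -0.0017 -0.0011]
[256. 334.] (array([0.6375, 0.012 ]), np.float64(0.0629), np.float64(0.0206), np.float64(96.1)) fixed [ 0.0701 -0.0339]
[256. 286.] (array([0.583 , 0.0061]), np.float64(0.0471), np.float64(0.0441), np.float64(4.9)) fixed [ 0.0153 -0.0338]
[307. 244.] (array([0.5345, 0.0476]), np.float64(0.0967), np.float64(0.0722), np.float64(89.4)) fixed [-0.0284  0.0126]
[390. 168.] (array([0.4782, 0.1127]), np.float64(0.3092), np.float64(0.18), np.float64(18.8)) fixed [-0.0773  0.0834]
[ 64. 180.] (array([ 0.5237, -0.1727]), np.float64(0.3332), np.float64(0.0942), np.float64(179.6)) fixed [-0.0629 -0.2052]
```

View pics/w7.png

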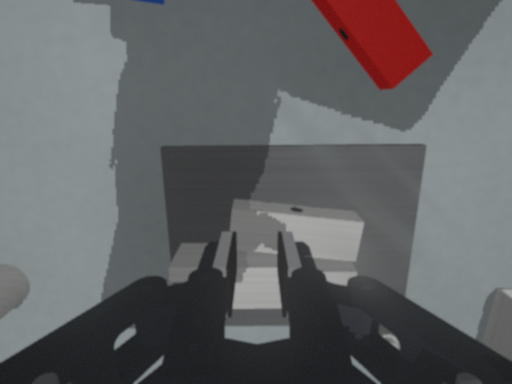

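The view from behind the loose cheek shows its outer face at the top of the light block, from about (236,200) to (362,212). The fingers will come down on the robot side of it. I check that clearance before descending.

Run:
```python
from h import *
c=optics.calibration('wrist')
ff=np.array([.5641,.0381]);B=np.array([[.994,-.108],[.108,.994]])
for uv in((236,199),(362,212)): print(((ray(c,[uv],.01)[0,:2]-ff)@B).round(4))
print(((np.array(monitor.observe()['ee_pos'])[:2]-ff)@B).round(4))
```

```text
[-0.0634 -0.0539]
[-0.0494  0.0709]
[-0.0864 -0.0357]
```

Request:
{"fn": "move_arm", "kwargs": {
  "steps": [
    {"dx": 0,"dy": 0,"dz": 0.05,"rx": 0,"ry": 0,"rz": 0,"jaw": 0.53},
    {"dx": 0,"dy": 0,"dz": 0.1,"rx": 0,"ry": 0,"rz": 0,"jaw": 0.53},
    {"dx": 0,"dy": 0,"dz": 0.135,"rx": 0,"ry": 0,"rz": 0,"jaw": 0.53},
    {"dx": 0,"dy": 0,"dz": 0.145,"rx": 0,"ry": 0,"rz": 0,"jaw": 0.53},
    {"dx": 0,"dy": 0,"dz": 0.145,"rx": 0,"ry": 0,"rz": 0,"jaw": 0.53},
    {"dx": -0.005,"dy": 0,"dz": 0.145,"rx": 0,"ry": 0,"rz": 0,"jaw": 0.53},
    {"dx": -0.01,"dy": 0,"dz": 0.145,"rx": 0,"ry": 0,"rz": 0,"jaw": 0.53},
    {"dx": -0.013,"dy": 0,"dz": 0.145,"rx": 0,"ry": 0,"rz": 0,"jaw": 0.53},
    {"dx": -0.016,"dy": 0,"dz": 0.145,"rx": 0,"ry": 0,"rz": 0,"jaw": 0.53},
    {"dx": -0.016,"dy": 0,"dz": 0.145,"rx": 0,"ry": 0,"rz": 0,"jaw": 0.53}
  ]
}}

```text
clock: 12.5
ee_pos: [0.4986, -0.005, 0.019]
orientation: [[-0.994, -0.108, 0.0], [-0.108, 0.994, 0.0], [-0.0, 0.0, -1.0]]
contact_force: [-0.6, -0.3, 0.5]
width: 0.0202
gripper_force: 0.0
```

Request:
{"fn": "move_arm", "kwargs": {
  "steps": [
    {"dx": -0.002,"dy": 0,"dz": 0.001,"rx": 0,"ry": 0,"rz": 0,"jaw": 0.53},
    {"dx": -0.004,"dy": 0,"dz": 0.001,"rx": 0,"ry": 0,"rz": 0,"jaw": 0.53},
    {"dx": -0.004,"dy": 0,"dz": 0.001,"rx": 0,"ry": 0,"rz": 0,"jaw": 0.53}
  ]
}}

```text
clock: 12.88
ee_pos: [0.5007, -0.0048, 0.0176]
orientation: [[-0.994, -0.107, -0.003], [-0.107, 0.994, -0.001], [0.003, -0.0, -1.0]]
contact_force: [-9.3, -3.7, 7.0]
width: 0.0197
gripper_force: 5.1
```

Request:
{"fn": "move_arm", "kwargs": {
  "steps": [
    {"dx": -0.002,"dy": 0,"dz": 0,"rx": 0,"ry": 0,"rz": 0,"jaw": 0.53},
    {"dx": -0.003,"dy": 0,"dz": 0,"rx": 0,"ry": 0,"rz": 0,"jaw": 0.53},
    {"dx": -0.003,"dy": 0,"dz": 0,"rx": 0,"ry": 0,"rz": 0,"jaw": 0.53}
  ]
}}

```text
clock: 13.25
ee_pos: [0.5009, -0.0049, 0.0172]
orientation: [[-0.994, -0.107, -0.008], [-0.107, 0.994, -0.002], [0.008, -0.001, -1.0]]
contact_force: [-25.1, -8.4, 16.6]
width: 0.0203
gripper_force: 12.3
```

Run:
```python
from h import *
to([.5,-.005,.017],186.2);print(monitor.observe()['ft_torque'])
im=optics.camera('wrist');sc=optics.camera('scene')
cv2.imwrite('pics/w8w.png',im);cv2.imwrite('pics/s8.png',sc)
cv2.imwrite('pics/w8.png',np.hstack([im[100:384,60:450],cv2.resize(sc[165:250,230:360],(400,284),interpolation=cv2.INTER_CUBIC)]))
```

```text
t 13.25 tcp [ 0.5009 -0.0049  0.0172] yaw -173.88 w 0.0203 F [-25.1  -8.4  16.6]
d [ 0.0009 -0.      0.0003] r [-0.0012 -0.0082 -0.0013]
[-1.81578074  4.40171299 -0.39122637]
```

View pics/w8.png

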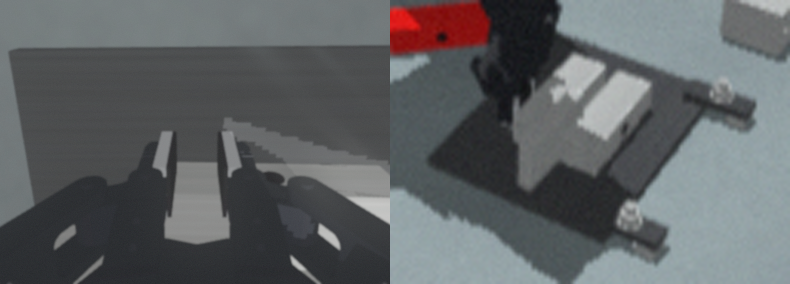

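I have now viewed 11 pictures, one more than the limit of 10, so I will view no more and check by numbers only. The last view shows the cheek's outer edge horizontal in the wrist image, about row 263, which means parallel to the fingers. The scene half shows the packer sandwiched. I check the angle and spacing numerically.

Run:
```python
from h import *
c=optics.calibration('wrist');g=cv2.GaussianBlur(cv2.imread('pics/w8w.png',0),(3,3),0).astype(float)
ff=np.array([.5641,.0381]);B=np.array([[.994,-.108],[.108,.994]])
for name,cols in(('mid',range(240,278,3)),('right',range(345,500,10))):
    p=[];
    for u in cols:
        d=np.diff(g[225:300,u]);k=int(np.argmax(np.abs(d)));p.append((u,225.5+k,round(d[k])))
    print(name,p)
print('col258',[int(x) for x in g[255:350:2,258]])
cs=optics.calibration('scene');s=cv2.imread('pics/s8.png')
for thr in(150,170,190):
  for r,k in rects(s,thr,25,700):
    l=line(cs,r,.04)
    if abs(l[0][0]-.56)<.1 and abs(l[0][1]-.04)<.12: print(thr,np.round(r[0]),l,((l[0]-ff)@B).round(4))
```

```text
mid [(240, 261.5, 17), (243, 261.5, 17), (246, 261.5, 17), (249, 261.5, 17), (252, 261.5, 17), (255, 261.5, 17), (258, 261.5, 18), (261, 261.5, 18), (264, 261.5, 18), (267, 261.5, 17), (270, 261.5, 18), (273, 261.5, 18), (276, 261.5, 14)]
right [(345, 285.5, -19), (355, 275.5, -18), (365, 275.5, -19), (375, 278.5, -18), (385, 284.5, -19), (395, 290.5, -20), (405, 297.5, -21), (415, 296.5, 14), (425, 296.5, 17), (435, 296.5, 16), (445, 297.5, 15), (455, 297.5, 13), (465, 297.5, 13), (475, 297.5, 14), (485, 272.5, 9), (495, 273.5, 7)]
col258 [78, 77, 76, 89, 123, 130, 129, 129, 130, 128, 128, 128, 130, 132, 131, 130, 130, 129, 130, 132, 138, 140, 141, 143, 142, 141, 140, 141, 142, 143, 142, 141, 140, 141, 142, 142, 140, 140, 141, 141, 138, 136, 136, 136, 110, 59, 51, 51]
150 [302. 196.] (array([0.5818, 0.0499]), np.float64(0.109), np.float64(0.047), np.float64(97.7)) [0.0189 0.0098]
150 [289. 188.] (array([0.5274, 0.0577]), np.float64(0.0856), np.float64(0.0448), np.float64(97.0)) [-0.0344  0.0234]
170 [302. 196.] (array([0.5834, 0.0505]), np.float64(0.1048), np.float64(0.0424), np.float64(95.2)) [0.0205 0.0102]
170 [289. 188.] (array([0.5289, 0.0569]), np.float64(0.0788), np.float64(0.0414), np.float64(96.9)) [-0.033   0.0225]
```

Run:
```python
from h import *
c=optics.calibration('wrist');g=cv2.GaussianBlur(cv2.imread('pics/w8w.png',0),(3,3),0).astype(float)
for a,b,z,A,Bc in((255,275,.01,range(240,278,3),range(355,480,8)),(286,304,.04,range(240,278,3),range(415,480,5))):
    p=[]
    for u in list(A)+list(Bc):
        d=np.diff(g[a:b,u]);k=int(np.argmax(d)); w=d[max(k-1,0):k+2]
        if d[k]>4:p.append((u,a+.5+(w@np.arange(max(k-1,0),max(k-1,0)+len(w)))/w.sum()))
    p=np.array(p);print(p[[0,8,-8,-4,-1]].round(1).tolist())
    q=ray(c,p,z);f=np.polyfit(q[:,1],q[:,0],1);r=np.abs(np.polyval(f,q[:,1])-q[:,0]);k=r<.0025
    f=np.polyfit(q[k,1],q[k,0],1);print('yaw',90-np.degrees(np.arctan(f[0])),k.sum(),len(k))
    print((q[[0,-1],:2]-[.5641,.0381])@np.array([[.994,-.108],[.108,.994]]))
```

```text
[[240.0, 261.5], [264.0, 261.6], [419.0, 264.5], [451.0, 264.4], [475.0, 269.4]]
yaw 94.75652324071396 28 29
[[-0.05638441 -0.04274464]
 [-0.05158122  0.08183624]]
[[415.0, 296.5], [455.0, 297.4], [440.0, 296.8], [460.0, 297.5], [475.0, 297.5]]
yaw 94.7302554583348 13 13
[[-0.05555009  0.03504496]
 [-0.05502939  0.06128014]]
```

The outer face sits at -55 to -56 mm, where flush would be -55 mm. It is within about 1–1.5° of the tacked cheek, near the measuring error, with about 26 N applied. I let it settle and check that the push stays steady.

Request:
{"fn": "move_arm", "kwargs": {
  "steps": [
    {"dx": -0.0005,"dy": 0,"dz": -0.0005,"rx": 0,"ry": 0,"rz": 0,"jaw": 0.53},
    {"dx": -0.0005,"dy": 0,"dz": -0.0005,"rx": 0,"ry": 0,"rz": 0,"jaw": 0.53},
    {"dx": -0.0005,"dy": 0,"dz": -0.0005,"rx": 0,"ry": 0,"rz": 0,"jaw": 0.53},
    {"dx": -0.0005,"dy": 0,"dz": -0.0005,"rx": 0,"ry": 0,"rz": 0,"jaw": 0.53},
    {"dx": -0.0005,"dy": 0,"dz": -0.0005,"rx": 0,"ry": 0,"rz": 0,"jaw": 0.53}
  ]
}}

```text
clock: 13.98
ee_pos: [0.5011, -0.005, 0.0173]
orientation: [[-0.994, -0.106, -0.009], [-0.106, 0.994, -0.002], [0.009, -0.001, -1.0]]
contact_force: [-23.3, -10.7, 8.3]
width: 0.02
gripper_force: 11.9
```

Run:
```python
from h import *
to([.5,-.005,.017],186.2)
c=optics.calibration('wrist');g=cv2.GaussianBlur(cv2.cvtColor(optics.camera('wrist'),cv2.COLOR_BGR2GRAY),(3,3),0).astype(float)
p=[]
for u in list(range(240,278,3))+list(range(355,470,8)):
    d=np.diff(g[255:275,u]);k=int(np.argmax(d));p.append((u,255.5+k))
q=ray(c,p,.01);f=np.polyfit(q[:,1],q[:,0],1);print('yaw',90-np.degrees(np.arctan(f[0])))
to([.5,-.005,.017],186.2)
# held packer vs tacked: same-kind edge fits from the clear top view w6 not needed
```

```text
t 13.975 tcp [ 0.5011 -0.005   0.0173] yaw -173.89 w 0.02 F [-23.3 -10.7   8.3]
d [0.0011 0.0001 0.0004] r [-0.0014 -0.009  -0.0016]
yaw 95.33182533514633
t 14.025 tcp [ 0.501  -0.005   0.0173] yaw -173.89 w 0.0199 F [-22.8 -10.3   8.7]
d [0.001  0.0001 0.0003] r [-0.0014 -0.0091 -0.0016]
```

The push holds steady at about 25 N. The cheek's yaw reads 95.3° against about 96° for the tacked one, so I hand in.

```bash
python3 -c "
from rig import workorder
print(workorder.job_done())"
```

```text
the job is handed in; nothing more can be done
None
```

I handed the job in at about 14 s with the packer standing about half its length in the gap and the loose cheek pressed up against it at about 25 N; spacing and squareness measured within tolerance, no verdict came back, and I viewed 11 pictures instead of the allowed 10.

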